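# Draw out the worktop lamp's telescopic arm

## Robot

A 6-joint arm with a two-finger parallel gripper is mounted at the origin on a cart in front of the work surface, level with it; the furniture and walls round the work are solid. World frame = base frame: x ahead of the robot, y to its left, z up, the work surface at z = 0. Lengths are in m, angles in rad, forces in N, time in s.
With the tool pointing down it reaches from about 0.35 to 0.85 m from the base axis. Payload 8.1 kg.
Tool frame: the origin (TCP) lies on the centre line of the jaws, within the pads' length; the fingertips stand 17 mm ahead of it and the grasp point (between the pads) lies 2 mm behind it; z points along the fingers, y is the line along which they close (so a half turn about z gives the same grasp; the last joint's range is limited). The gripper opens to 93 mm and grips with 3 to 60 N. Pads are 15 mm wide; open, the fingers measure 128 mm over their backs; the gripper's body (75 mm by 188 mm) begins 65 mm behind the grasp point.
Start: joints at [-1.36, 0.13, 1.488, -0, 1.523, -0.085], TCP at [0.175, -0.574, 0.213] pointing down, gripper open.
Joint ranges: [-2.96, 2.96], [-0.89, 2.26], [0.02, 2.5], [-1.34, 4.48], [0, 2.73], [-2.66, 2.66]. Speed limits (rad/s): [2.39, 2.39, 2.79, 3.14, 3.14, 3.14].

## Interface

Orientations are given as a rotation vector (axis times angle).
In Python, from plant import status, eyes, robot gives the robot as it stands. The module is installed in compiled form; this text tells all that it offers.
- The arm moves only by the tool servo_tool, never from a script. Its argument "plan" is text: rows parted by semicolons, each of 4 numbers parted by spaces: the shift along the tool's x, y, z in m, then the turn about the tool's z in degrees. A call has 1 to 12 rows; each row is the pose to reach, as a shift and turn from the pose commanded when the call began, along the tool's axes at that moment; what a row does not reach only later rows make up. A row lasts 1/12 s, in which the tool goes at most 41.7 mm and 7.16 degrees, less where a joint would pass 70% of its speed; a pose out of reach is approached as far as the arm can. A call with a gripper value outside its range is refused whole. "grip" is the closure, from -1 (fully open) to 1 (shut), set as the call begins (left out, the last holds). The fingers move at their own pace and stop on an object; "grip_force" is the grip in N (left out, the last holds). Time passes only in rows, so rows that repeat a pose let the fingers close. It gives the time, the measured TCP pose, the force, the opening and the grip force at its end, in the units of the state.
- status.read_state(): the state, without advancing time (a new reading comes with each control period).
- eyes.read_camera(name): name is "scene" or "top" or "wrist"; returns a dict with "image" (420x560x3 uint8, blue, green, red), "fovy" (degrees; the focal length in pixels is half the picture's height over the tangent of half this angle, whatever the lens; pixels are square), "cx", "cy" (the principal point, pixels), "k1" (the pictures are not rectified: a ray, as slopes to the right and down, at radius r is drawn at 1 + k1 r^2 times it, then the intrinsics apply), "world_from_camera" (4x4, takes a point from camera to world coordinates); the wrist camera has in their place "hand_eye" (4x4, takes a point from camera to tool coordinates, whose origin is the TCP and whose axes are the flange's). Camera axes: x right, y down, z forward; pixel columns grow to the right and rows downward; lengths in m; the calibration is good to about 2 mm. A picture is of the moment at which its call begins: read the wrist's pose just before it. There is no depth.
- robot.close_job(): hands the job in; it is judged then, once.
The state is a dict: "t": time; "q": joint angles; "dq": joint speeds; "joint_torque": joint torques, N m; "tool_pos": TCP position; "orientation": TCP orientation; "force": force on the tool from outside, world axes, zero at the start; "wrist_torque": the same for the moment, N m; "opening": finger opening in m; "gripper_force": force on a finger pad.
Only numpy, scipy, OpenCV 4.12 (cv2) and the standard library are available. Lean on these libraries where they do the work, as an engineer would, in place of code of your own. Each camera call takes 0.05 s, during which the arm holds its last target. There are 200 camera calls.

## Task

The little worktop lamp needs its arm one hole longer to light the far side of the chopping board. Squeeze the spring button on the side of its sloping arm flush, draw the sliding tube out up the slope until the button pops up in the tube's other hole, and let go. Leave the lemon, onion, mug and tin where they stand.

Things in the scene. Friction and masses are not known exactly. Their poses are not given: they have to be found in the camera images.
- lamp: The lamp's foot, fixed: grey disc 116 mm across, 18 mm high, with a short post and black pivot at 62 mm height; origin at the centre of its underside. Its x axis is level and points the way the arm leans (away from the robot), z up. From the pivot a fixed square dark steel rod rises 35 degrees above level in the lamp's x-z plane; the outer tube slides over it.
- squeeze_place (a point): Where to squeeze: point on the axis of the sliding aluminium tube (28 x 28 mm outside, 157 mm long) at its upper hole; moves with the tube. x runs up the slope along the tube, y is level and looks out of the side with the holes, z is square to the tube, up, 35 degrees from vertical. At the start 134 mm above the worktop, 102 mm ahead of the lamp's origin; the tube spans x -82 to +75 mm.
- collar (a point): Centre of the upper of two black square collars round the tube, 42 x 42 mm, 5 mm thick, at x = +22.5 and -22.5 mm from squeeze_place (axes the same). The 40 mm between them is for the finger pads, which go in from above square to the tube, so the tool tilts 35 degrees from vertical, leaning back to the robot.
- lamp_head (a point): Centre of the flat round lamp head, 80 mm across, 24 mm thick, on the upper end of the tube (85 mm and more up the slope from squeeze_place); moves with the tube.
- lower_hole (a point): Centre of the tube's other hole, on the outer face of the same side (x = -60, y = +14, z = 0 mm from squeeze_place); moves with the tube. Both holes are 14 x 14 mm with clipped corners, wall 2 mm thick. At the start it is empty (only the rod shows in it); at the end the button must stand in it.
- button_tip (a point): Tip of the spring button: steel pin 12 mm across with a dome end, on the fixed rod (does not travel with the tube), 6 mm proud of the tube's +y side. Axes as squeeze_place. Not pressed, it locks the tube. Squeezing the tube across y between both pads at the upper hole presses it flush; then, as the tube is drawn on, the hole's edge pushes the dome down under the wall.
- lamp_button (a joint): How far the button is pressed, m: 0 = popped out, 0.006 = flush with the tube's outer face, about 0.008 = under the tube wall. Its spring pushes back with about 3 N when out and 6 N when under the wall.
- lamp_tube (a joint): How far the tube is drawn out up the slope, m: 0 = at the start (button in the upper hole), 0.060 = button in the lower hole, with about 1 mm of play either way (from about 0.055 the dome pops up and pushes the tube home); stop at 0.066. Sliding friction about 2.5 N, so it stays where it is left; pulling takes up to about 20 N while the button is squeezed.
- board: Wooden chopping board 220 x 320 x 21 mm, fixed, lying ahead of the lamp's foot; origin at the centre of its underside.
- lemon: Lemon 72 x 55 x 56 mm, loose on the board; origin at its underside.
- onion: Red onion 78 mm across, 84 mm high, loose on the board; origin at its underside.
- mug: Striped mug 90 mm high, loose on the worktop to the left of the lamp arm; origin at the centre of its underside.
- tin: Round food tin 75 mm across, 58 mm high, loose on the worktop to the right of the lamp arm; origin at the centre of its underside.

How it is judged:
On the way:
1. the button is pressed flush with the tube (value of joint lamp_button above 0.005 m), for 0.1 s.
At the end, for the whole second after the job is handed in: The tube is drawn out to 60 mm (within 3 mm), the button has popped out in the lower hole (pressed less than 1.5 mm), and the tube is at rest (value of joint lamp_tube between 0.057 and 0.063 m and value of joint lamp_button below 0.0015 m and velocity of joint lamp_tube between -0.005 and 0.005 m/s); the robot touches nothing.
It fails at once if the lemon is moved more than 30 mm (distance of lemon from where it was at the start of the episode above 0.03 m).
It fails at once if the onion is moved more than 30 mm (distance of onion from where it was at the start of the episode above 0.03 m).
It fails at once if the mug is moved more than 30 mm (distance of mug from where it was at the start of the episode above 0.03 m).
It fails at once if the tin is moved more than 30 mm (distance of tin from where it was at the start of the episode above 0.03 m).
It also fails if it takes over 32 s, if anything falls off the work surface, if the arm or the gripper's body presses on something with over 40 N, if the wrist force passes 120 N, or if a joint passes its speed limit or range.

## Working session

There is one attempt and no reset: what is moved stays moved. The work goes in short steps, Python scripts to look and compute and a tool call to move; the robot and the scene stay as the last step left them, time stands still between calls to the robot, and variables do not carry over. Pictures are saved under pics/ and viewed, at most 10 in all, crops included, and the job is handed in when it is done.

Besides the shell and the picture viewer there is one more tool, called by a JSON object that holds its "method" and its "body", one argument or row to a line. servo_tool: Moves the arm, as the interface text tells. Its arguments: {"type":"object","properties":{"plan":{"type":"string"},"grip":{"type":"number"},"grip_force":{"type":"number"}},"required":["plan"]}

```bash
mkdir -p pics; python3 - <<'E'
from plant import status, eyes
import cv2, numpy as np
s=status.read_state(); print({k:np.round(v,3) for k,v in s.items()})
ims=[]
for n in ["scene","top"]:
    c=eyes.read_camera(n); cv2.imwrite(f"pics/{n}.png",c["image"])
    print(n,c["fovy"],c["cx"],c["cy"],c["k1"]);print(np.round(c["world_from_camera"],4))
    np.savez(f"{n}.npz",**{k:v for k,v in c.items()})
c=eyes.read_camera("wrist");print(c["fovy"],c["cx"],c["cy"],c["k1"],np.round(c["hand_eye"],4))
E
```

```text
{'t': np.float64(0.0), 'q': array([-1.36 ,  0.131,  1.489, -0.   ,  1.523, -0.085]), 'dq': array([-0.   ,  0.   ,  0.001, -0.001, -0.002, -0.001]), 'joint_torque': array([ 0.0000e+00, -5.5984e+01, -4.9176e+01,  7.7000e-02,  3.5000e-02,
       -0.0000e+00]), 'tool_pos': array([ 0.175, -0.573,  0.212]), 'orientation': array([-3.106, -0.463,  0.   ]), 'force': array([ 0.167, -0.097,  0.236]), 'wrist_torque': array([ 0.   , -0.012, -0.02 ]), 'gripper_force': np.float64(0.0), 'opening': np.float64(0.093)}
scene 48.61455266610384 283.9739455839065 218.49677739486992 0.005664059353741092
[[-0.8298 -0.4458  0.3357  0.2206]
 [-0.5579  0.6461 -0.5209  0.684 ]
 [ 0.0153 -0.6195 -0.7848  1.0373]
 [ 0.      0.      0.      1.    ]]
top 47.12333216823486 280.5880709176923 202.10172125213327 -0.09377267489985976
[[ 0.007  -0.9811  0.1932  0.3829]
 [-1.     -0.0074 -0.0012  0.0681]
 [ 0.0026 -0.1932 -0.9812  1.1999]
 [ 0.      0.      0.      1.    ]]
70.35473136070536 276.0271261323064 208.7679785988896 -0.004331294313907304 [[-2.000e-04 -9.643e-01 -2.648e-01  7.440e-02]
 [ 1.000e+00 -1.000e-04 -5.000e-04  9.000e-04]
 [ 4.000e-04 -2.648e-01  9.643e-01 -1.707e-01]
 [ 0.000e+00  0.000e+00  0.000e+00  1.000e+00]]
```

View pics/scene.png

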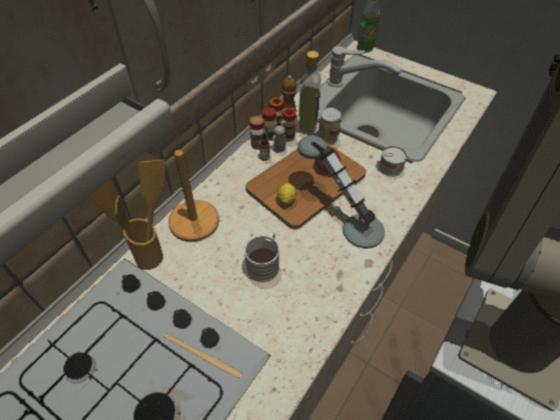

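View pics/top.png

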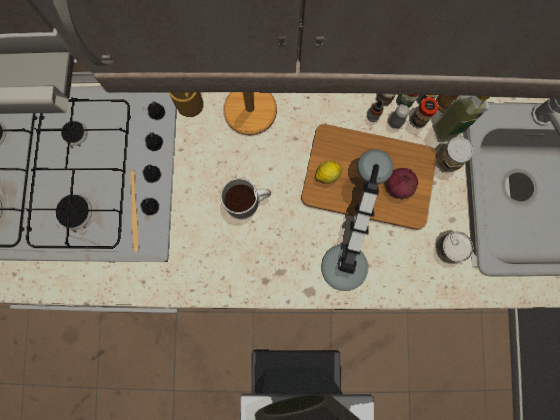

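The scene view shows the lamp foot at about (363,231) with its arm running up-left to the head at (312,147). In the top view the foot is at (345,267), the head at (375,167), the lemon at (328,173), the onion at (402,184), the mug at (240,198) and the tin at (457,248). I'll zoom in on both.

```bash
python3 - <<'E'
import cv2,numpy as np
a=cv2.imread("pics/scene.png")[130:250,290:390]; b=cv2.imread("pics/top.png")[145:295,315:395]
f=lambda i:cv2.convertScaleAbs(i,alpha=1.7,beta=10)
a=cv2.resize(f(a),None,fx=4,fy=4,interpolation=cv2.INTER_CUBIC);b=cv2.resize(f(b),None,fx=4,fy=4,interpolation=cv2.INTER_CUBIC)
o=np.zeros((600,800,3),np.uint8);o[:480,:400]=a;o[:600,420:740]=b
cv2.imwrite("pics/crop1.png",o)
E
```

```text
(no output)
```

View pics/crop1.png

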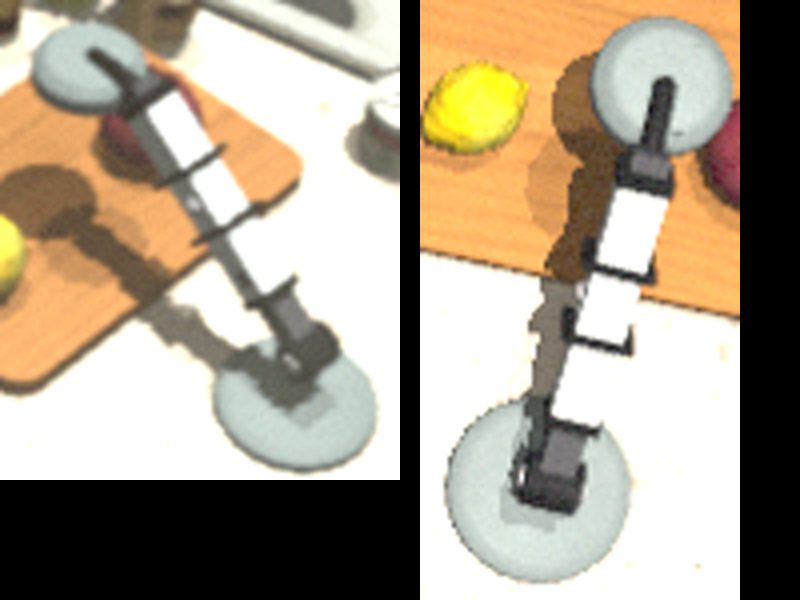

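The crop shows the button at scene crop (195,203) and top crop (580,290), beside the gap between the two middle collars, on the left (+y) side. The foot's centre is at about scene crop (296,400) and top crop (538,488), and the lamp-head centre at top crop (661,85) and scene crop (92,66).

```bash
cat > h.py <<'E'
import numpy as np, cv2
def cam(n):
    c=dict(np.load(f"{n}.npz")); return c
def ray(c,u,v,T=None):
    f=c["image"].shape[0]/2/np.tan(np.radians(c["fovy"])/2)
    d=np.array([(u-c["cx"])/f,(v-c["cy"])/f]); r=d.copy()
    for _ in range(20): r=d/(1+c["k1"]*(r@r))
    T=c["world_from_camera"] if T is None else T
    w=T[:3,:3]@np.array([r[0],r[1],1]); return T[:3,3],w/np.linalg.norm(w)
def plane(r,z): return r[0]+r[1]*(z-r[0][2])/r[1][2]
def tri(rs):
    A=sum(np.eye(3)-np.outer(d,d) for o,d in rs); b=sum((np.eye(3)-np.outer(d,d))@o for o,d in rs)
    p=np.linalg.solve(A,b); return p,[np.linalg.norm(np.cross(p-o,d)) for o,d in rs]
def proj(c,p,T=None):
    f=c["image"].shape[0]/2/np.tan(np.radians(c["fovy"])/2)
    T=c["world_from_camera"] if T is None else T
    q=T[:3,:3].T@(p-T[:3,3]); s=q[:2]/q[2]; s=s*(1+c["k1"]*(s@s)); return s*f+[c["cx"],c["cy"]]
E
python3 - <<'E'
from h import *
S,T=cam("scene"),cam("top")
s=lambda u,v:ray(S,290+u/4,130+v/4); t=lambda u,v:ray(T,315+(u-420)/4,145+v/4)
np.set_printoptions(precision=4,suppress=True)
print("foot",plane(s(296,400),.018),plane(t(538,488),.018))
print("foot tri",tri([s(296,400),t(538,488)]))
print("button",tri([s(195,203),t(580,290)]))
print("head",tri([s(92,62),t(661,85)]))
for n,(u,v) in dict(lemon=(328,173),onion=(402,184),mug=(240,198),tin=(457,248)).items(): print(n,plane(ray(T,u,v),.06))
# measured pieces: axis centre by pairs on top-face midlines between collars
print("topface mid", tri([s(218,190),t(608,310)]))
# predicted from foot
E
```

```text
foot [ 0.4531 -0.084   0.018 ] [ 0.455  -0.0908  0.018 ]
foot tri (array([ 0.4557, -0.0923,  0.0069]), [np.float64(4.2378788377905405e-05), np.float64(4.237878837780122e-05)])
button (array([ 0.5576, -0.1003,  0.1379]), [np.float64(0.0004982456992181386), np.float64(0.0004982456992181525)])
head (array([ 0.6667, -0.1425,  0.1735]), [np.float64(0.0008365268272721102), np.float64(0.0008365268272721497)])
lemon [ 0.6807 -0.0488  0.06  ]
onion [ 0.6547 -0.2302  0.06  ]
mug [0.6167 0.1649 0.06  ]
tin [ 0.4981 -0.358   0.06  ]
topface mid (array([ 0.5471, -0.1143,  0.1438]), [np.float64(0.0011578236222004028), np.float64(0.0011578236222000938)])
```

{"method": "servo_tool", "body": {
  "plan": "0.02 -0.014 -0.02 2; 0.05 -0.035 -0.04 5; 0.08 -0.056 -0.06 8; 0.11 -0.077 -0.078 11; 0.14 -0.098 -0.078 14; 0.17 -0.119 -0.078 17; 0.2 -0.14 -0.078 20; 0.23 -0.16 -0.078 23; 0.26 -0.181 -0.078 26; 0.29 -0.202 -0.078 29; 0.31 -0.216 -0.078 31; 0.32 -0.223 -0.078 32",
  "grip": -1
}}

```text
t: 1.15
tool_pos: [0.4176, -0.2646, 0.2906]
orientation: [-3.114, 0.41, -0.0]
force: [0.7, 0.1, 0.6]
opening: 0.0927
gripper_force: 0.0
```

{"method": "servo_tool", "body": {
  "plan": "0.01 -0.03 0 0; 0.02 -0.06 0 0; 0.035 -0.09 0 0; 0.05 -0.12 0 0; 0.06 -0.15 0 0; 0.07 -0.169 0 0; 0.07 -0.169 0 0; 0.07 -0.169 0 0"
}}

```text
t: 1.82
tool_pos: [0.5276, -0.1215, 0.2901]
orientation: [3.115, -0.408, -0.002]
force: [-0.1, -0.3, 0.3]
opening: 0.093
gripper_force: 0.0
```

```bash
cat > w.py <<'E'
import sys,numpy as np,cv2
from plant import status,eyes
n=sys.argv[1]; s=status.read_state(); c=eyes.read_camera("wrist")
from scipy.spatial.transform import Rotation as R
M=np.eye(4);M[:3,:3]=R.from_rotvec(s["orientation"]).as_matrix();M[:3,3]=s["tool_pos"]
np.savez(n+".npz",world_from_camera=M@c["hand_eye"],**c)
cv2.imwrite(f"pics/{n}.png",cv2.convertScaleAbs(c["image"],alpha=1.5,beta=10))
print(s["t"],np.round(s["tool_pos"],4),np.round(s["orientation"],4),np.round(s["q"],3))
E
python3 w.py w1
```

```text
1.8167 [ 0.5276 -0.1215  0.2901] [ 3.115e+00 -4.078e-01 -2.100e-03] [-0.321 -0.047  1.53  -0.     1.659  1.51 ]
```

View pics/w1.png

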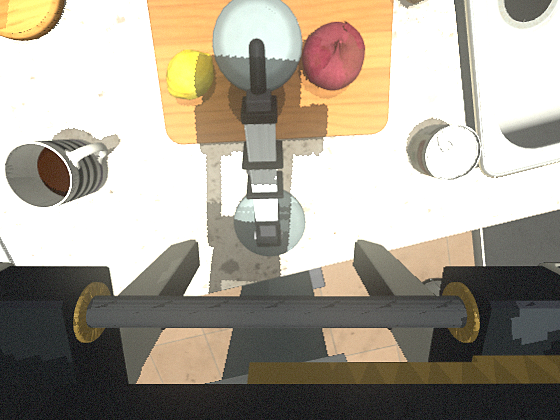

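The wrist view shows the lamp arm roughly upright in the picture: foot centre (270,221), head (257,44), collars near y≈160 and 185. The fingers are below and well clear. I'll zoom in to get the collars and the tube edges.

```bash
python3 - <<'E'
import cv2
i=cv2.imread("pics/w1.png")[85:255,215:325]
i=cv2.resize(i,None,fx=7.2,fy=3.5,interpolation=cv2.INTER_CUBIC)
cv2.imwrite("pics/w1c.png",i)
E
```

```text
(no output)
```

View pics/w1c.png

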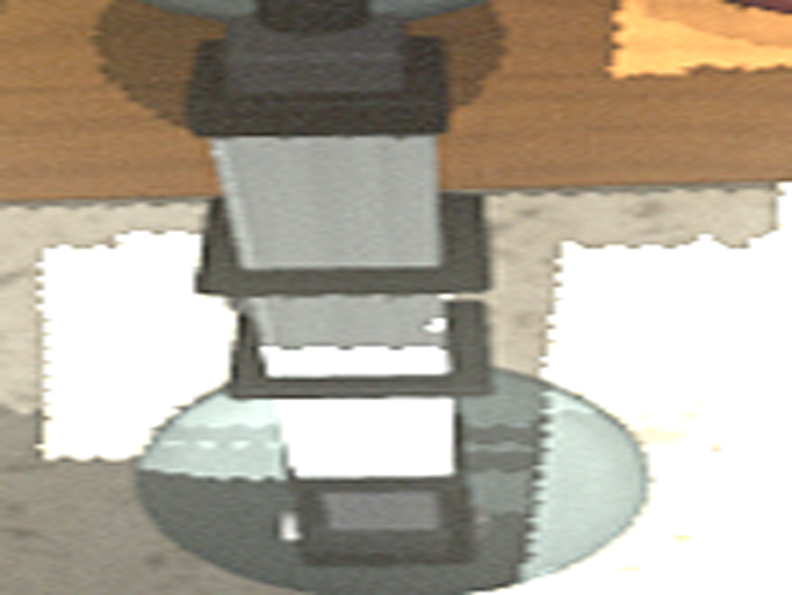

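The zoom shows the upper collar's lower top edge running from (198,291) to (488,291) in the crop, and the lower collar's from (230,396) to (492,394). The foot's rim spans x from 137 to 648, centred at v≈480.

```bash
python3 - <<'E'
from h import *
np.set_printoptions(precision=4,suppress=True)
W=cam("w1"); r=lambda u,v:ray(W,215+u/7.2-.4,85+v/3.5-.4)
pts={}
for n,(a,b,z) in dict(up=((198,291),(488,291),.1627),lo=((230,396),(492,394),.1369)).items():
    p,q=plane(r(*a),z),plane(r(*b),z); pts[n]=(p+q)/2; d=p-q; print(n,pts[n],"width",np.linalg.norm(d),"yaw",np.degrees(np.arctan2(d[1],d[0]))-90)
    # height from width 42 mm
    k=.042/np.linalg.norm(d); o=W["world_from_camera"][:3,3]; print(" z by width",o[2]+(pts[n]-o)[2]*k)
f=plane(r(392,480),.018);print("foot",f)
for a in (-13,-14,-15,-16,-17):
    e=np.array([np.cos(np.radians(a)),np.sin(np.radians(a)),0])
    c,s=np.cos(np.radians(35)),np.sin(np.radians(35))
    sq=[pts["up"]-e*(.020*c-.021*s),pts["lo"]-e*(-.025*c-.021*s),f+e*.102]
    print(a,*[x[:2] for x in sq])
# stereo: collar top-edge ends, from top camera crop: up (588..655), measured roughly
T=cam("top");t=lambda u,v:ray(T,315+(u-420)/4,145+v/4); S=cam("scene"); s=lambda u,v:ray(S,290+u/4,130+v/4)
print("button 2 views",tri([s(195,203),t(580,290)]))
print("up R corner wrist+top", tri([r(488,291),t(652,284)]), "lo R", tri([r(492,394),t(631,354)]))
E
```

```text
up [ 0.5651 -0.1174  0.1627] width 0.040270180680278114 yaw -14.933155143168449
 z by width 0.14989891502657093
lo [ 0.5294 -0.1091  0.1369] width 0.04061807080187025 yaw -14.005699510488697
 z by width 0.12588319575798695
foot [ 0.4643 -0.0934  0.018 ]
-13 [ 0.5608 -0.1164] [ 0.5611 -0.1164] [ 0.5637 -0.1164]
-14 [ 0.5609 -0.1163] [ 0.561  -0.1169] [ 0.5633 -0.1181]
-15 [ 0.5609 -0.1162] [ 0.5608 -0.1175] [ 0.5628 -0.1198]
-16 [ 0.5609 -0.1162] [ 0.5607 -0.118 ] [ 0.5623 -0.1215]
-17 [ 0.5609 -0.1161] [ 0.5605 -0.1186] [ 0.5618 -0.1233]
button 2 views (array([ 0.5576, -0.1003,  0.1379]), [np.float64(0.0004982456992181386), np.float64(0.0004982456992181525)])
up R corner wrist+top (array([ 0.5588, -0.137 ,  0.1563]), [np.float64(0.00030480011467345545), np.float64(0.0003048001146734829)]) lo R (array([ 0.5231, -0.1288,  0.1317]), [np.float64(0.0002941296216294559), np.float64(0.000294129621629523)])
```

{"method": "servo_tool", "body": {
  "plan": "0.01 -0.005 0.02 -1; 0.02 -0.01 0.045 -1; 0.025 -0.012 0.07 -1; 0.025 -0.012 0.085 -1; 0.025 -0.012 0.085 -1; 0.025 -0.012 0.085 -1"
}}

```text
t: 2.37
tool_pos: [0.5535, -0.1182, 0.2051]
orientation: [-3.118, 0.387, 0.004]
force: [-0.5, -0.3, 0.3]
opening: 0.0933
gripper_force: 0.0
```

```bash
python3 w.py w2
```

```text
2.3667 [ 0.5535 -0.1182  0.2051] [-3.1176  0.3867  0.0036] [-0.301  0.045  1.593 -0.     1.506  1.517]
```

View pics/w2.png

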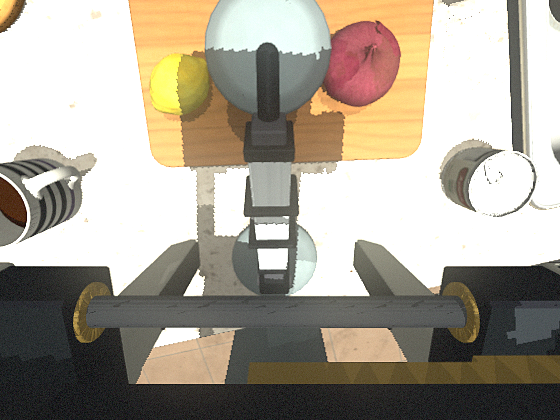

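The second wrist view has the upper collar's lower edge at row ≈215 (columns 243–298) and the lower collar's at row ≈247 (249–297). The fingers straddle the arm evenly. I'll refine these edges and triangulate them between w1 and w2.

```bash
python3 - <<'E'
from h import *
np.set_printoptions(precision=4,suppress=True)
W1,W2=cam("w1"),cam("w2")
def ed(W,rows,c0,c1,mid):
    g=cv2.cvtColor(W["image"],cv2.COLOR_BGR2GRAY).astype(float)
    col=g[rows[0]:rows[1],mid[0]:mid[1]].mean(1); return np.round(col).astype(int)
print(ed(W1,(155,205),0,0,(256,272)));print(ed(W2,(200,255),0,0,(262,282)))
for W,rr in((W1,(165,166,167,195,196)),(W2,(209,211,213,241,243,245))):
    g=cv2.cvtColor(W["image"],cv2.COLOR_BGR2GRAY)
    for r in rr: print(r,g[r,236:306])
E
```

```text
[109 109 109 111 111 116  81  53  53  54  56  57  55  50  83 110 112 112
 112 111 112 111 111 111 112 112 112 109 101 158 217 221 218 218 219 226
 203 104  48  58  60  68  59  66 210 225 219 217 217 218]
[112 110 111 111 113 118  73  50  53  54  54  54  56  56  53  49  64 107
 113 111 111 111 102  85 162 193 192 191 190 190 189 206 214 206 199 191
 190 192 204 126  52  47  50  50  49  53  55  42 100 185 195 189 190 189
 189]
165 [217 226 234 235 243 202  54  49  58  57  57  57  56  56  58  55  55  55
  58  55  54  53  57  56  56  57  55  54  55  57  57  57  57  62  59  55
  56  55  57  58  56  58  61  55  57  56  52  94 130 123 121 121 117 122
 124 122 134 204 236 231 230 231 231 232 230 233 234 234 235 237]
166 [220 232 233 234 246 202  56  54  57  57  62  56  60  60  58  59  59  60
  58  54  58  59  59  60  55  57  57  56  55  55  53  58  55  52  56  60
  56  59  55  57  56  55  55  60  58  56  51  96 131 124 125 127 127 120
 121 117 104 188 239 233 232 230 224 220 222 228 231 235 235 236]
167 [223 231 230 235 243 205  53  50  58  58  61  56  58  56  57  60  58  58
  58  58  56  54
[... 1807 characters left out ...]
  50  46  45  49  47  53  50  55  49  51  51  51  56  57
  55  59  56  55  56  52  60 106 140 142 140 142 139 136 134 136]
243 [ 65  65  66  63  62  65  64  63  60  60  60  74  73  43  43  49  46  47
  48  47  53  47  47  45  53  48  50  49  48  48  49  51  52  48  48  49
  50  48  50  50  55  51  53  53  51  54  51  52  50  55  55  56  52  56
  53  56  58  59  56  52  54 111 146 142 140 141 141 138 137 141]
245 [ 64  67  65  66  66  65  65  65  68  62  65  58  52  50  51  54  46  49
  47  53  48  44  48  50  53  54  51  52  52  52  47  51  52  53  55  56
  53  56  54  53  48  45  54  58  58  56  57  58  59  59  58  59  66  65
  66  69  67  58  54  52  79 128 142 139 140 141 141 141 143 139]
```

```bash
python3 - <<'E'
from h import *
np.set_printoptions(precision=4,suppress=True)
W1,W2=cam("w1"),cam("w2")
E={"up":((241.5,282.8,168.9),(243.3,298.7,216.3)),"lo":((245.2,283.5,198.6),(249,296.7,247.8))}
c,s=np.cos(np.radians(35)),np.sin(np.radians(35)); a=np.radians(-14); e=np.array([np.cos(a),np.sin(a),0])
for n,(A,B) in E.items():
    rs=[ray(W1,(A[0]+A[1])/2,A[2]),ray(W2,(B[0]+B[1])/2,B[2])]
    p,res=tri(rs); print(n,p,res)
    x=.02 if n=="up" else -.025; z=x*s+.021*c; lev=x*c-.021*s
    print("  sq from tri",p-e*lev-[0,0,z])
    for r in rs: print("  sq at known z",plane(r,.134+z)-e*lev)
    r=[plane(ray(W2,B[i],B[2]),.134+z) for i in(0,1)]; print("  width",np.linalg.norm(r[0]-r[1]))
E
```

```text
up [ 0.5637 -0.1169  0.1608] [np.float64(0.00012172613885568691), np.float64(0.0001217261388556774)]
  sq from tri [ 0.5595 -0.1159  0.1321]
  sq at known z [ 0.5598 -0.1159  0.1627]
  sq at known z [ 0.5601 -0.1162  0.1627]
  width 0.04138135421037637
lo [ 0.5274 -0.1084  0.1333] [np.float64(0.00048790872411157713), np.float64(0.0004879087241115695)]
  sq from tri [ 0.559  -0.1163  0.1305]
  sq at known z [ 0.5598 -0.1162  0.1369]
  sq at known z [ 0.5604 -0.1172  0.1369]
  width 0.041166371785418786
```

The two wrist views agree on the squeeze place: (0.560, -0.116, 0.133), height matching the text. The servo only allows an upright tool. An upright 15 mm pad fits between the sloping collars if its centre sits about 5 mm short of the point and its tips stay above h = -17 mm, so I'm going down that way.

{"method": "servo_tool", "body": {
  "plan": "0.001 -0.003 0.02 0; 0.001 -0.003 0.04 0; 0.001 -0.003 0.058 0; 0.001 -0.003 0.068 0; 0.001 -0.003 0.068 0; 0.001 -0.003 0.068 0"
}}

```text
t: 2.92
tool_pos: [0.5568, -0.115, 0.1389]
orientation: [3.118, -0.385, 0.002]
force: [-0.7, -0.6, 0.0]
opening: 0.0929
gripper_force: 0.0
```

```bash
python3 w.py w3; python3 - <<'E'
from plant import eyes
import cv2,numpy as np
W=cv2.imread("pics/w3.png")
c=eyes.read_camera("top")["image"][170:270,310:410];c=cv2.convertScaleAbs(c,alpha=1.6,beta=10)
c=cv2.resize(c,(400,400),interpolation=cv2.INTER_CUBIC)
w=cv2.resize(W[150:330,180:360],(400,400),interpolation=cv2.INTER_CUBIC)
cv2.imwrite("pics/c3.png",np.hstack([w,c]))
E
```

```text
2.9167 [ 0.5568 -0.115   0.1389] [ 3.1177e+00 -3.8480e-01  1.5000e-03] [-0.294  0.091  1.667 -0.     1.383  1.523]
```

View pics/c3.png

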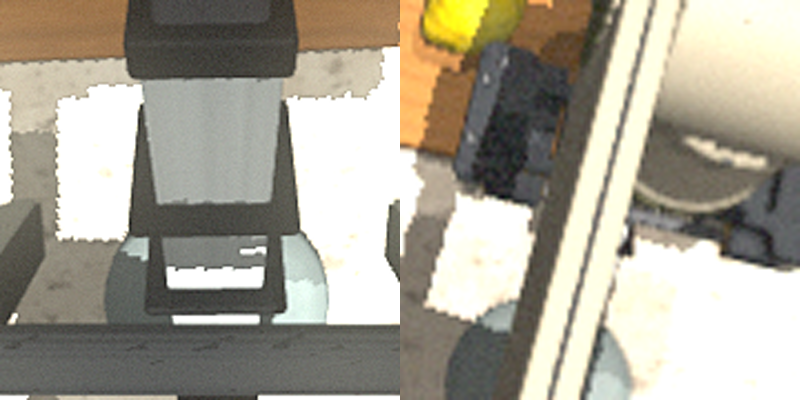

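The upper collar lies between the fingers and the jaws are centred on the tube. I'll move back 2 mm and close gently. An opening of 28 mm will mean the tube, 42 mm a collar.

{"method": "servo_tool", "body": {
  "plan": "-0.002 0 0.001 0; -0.002 0 0.001 0; -0.002 0 0.001 0; -0.002 0 0.001 0; -0.002 0 0.001 0; -0.002 0 0.001 0; -0.002 0 0.001 0; -0.002 0 0.001 0; -0.002 0 0.001 0; -0.002 0 0.001 0",
  "grip": 1,
  "grip_force": 15
}}

```text
t: 3.85
tool_pos: [0.5541, -0.1136, 0.1365]
orientation: [-3.117, 0.384, 0.002]
force: [-4.4, 2.9, 1.6]
opening: 0.031
gripper_force: 2.3
```

{"method": "servo_tool", "body": {
  "plan": "-0.001 0 0 0; -0.001 0 0 0; -0.001 0 0 0; -0.001 0 0 0; -0.001 0 0 0; -0.001 0 0 0",
  "grip_force": 30
}}

```text
t: 4.35
tool_pos: [0.5536, -0.1142, 0.1365]
orientation: [3.117, -0.384, 0.0]
force: [2.1, -5.6, -5.2]
opening: 0.0273
gripper_force: 34.1
```

The opening is 27 mm, so the pads are on the tube and the button is flush. Now I draw it up the slope: 35 mm first, then check.

{"method": "servo_tool", "body": {
  "plan": "0.002 0 -0.0014 0; 0.004 0 -0.0028 0; 0.0065 0 -0.0046 0; 0.009 0 -0.0063 0; 0.0115 0 -0.0081 0; 0.014 0 -0.0098 0; 0.0165 0 -0.0116 0; 0.019 0 -0.0133 0; 0.0215 0 -0.0151 0; 0.024 0 -0.0168 0; 0.0265 0 -0.0186 0; 0.0287 0 -0.0201 0"
}}

```text
t: 5.35
tool_pos: [0.5574, -0.115, 0.1396]
orientation: [-3.11, 0.383, 0.093]
force: [-75.7, 10.0, -29.0]
opening: 0.0275
gripper_force: 65.8
```

The tool jammed at about 79 N after only 5 mm. The pad probably sat too far back, with its front edge only about 1 mm past the button's apex. I'll unload, open and measure again.

{"method": "servo_tool", "body": {
  "plan": "-0.006 0 0.0042 0; -0.012 0 0.0084 0; -0.018 0 0.0126 0; -0.023 0 0.0161 0; -0.026 0 0.0181 0; -0.026 0 0.0181 0"
}}

```text
t: 5.85
tool_pos: [0.5548, -0.1145, 0.1375]
orientation: [3.118, -0.385, -0.004]
force: [-0.4, -4.8, -8.6]
opening: 0.0272
gripper_force: 38.2
```

{"method": "servo_tool", "body": {
  "plan": "0 0 0 0; 0 0 0 0; 0 0 0 0; 0 0 0 0; 0 0 0 0; 0 0 0 0; 0 0 0 0; 0 0 0 0",
  "grip": -0.2
}}

```text
t: 6.52
tool_pos: [0.5564, -0.1145, 0.139]
orientation: [-3.118, 0.384, -0.001]
force: [-0.7, -0.6, 0.3]
opening: 0.0556
gripper_force: 0.0
```

```bash
python3 w.py w4; python3 - <<'E'
from plant import eyes
import cv2,numpy as np
W=cv2.imread("pics/w4.png")
c=eyes.read_camera("scene")["image"][140:240,300:400];c=cv2.convertScaleAbs(c,alpha=1.6,beta=10)
c=cv2.resize(c,(400,400),interpolation=cv2.INTER_CUBIC)
w=cv2.resize(W[150:290,200:340],(400,400),interpolation=cv2.INTER_CUBIC)
cv2.imwrite("pics/c4.png",np.hstack([w,c]))
E
```

```text
6.5167 [ 0.5564 -0.1145  0.139 ] [-3.118e+00  3.842e-01 -9.000e-04] [-0.293  0.09   1.667  0.     1.383  1.523]
```

View pics/c4.png

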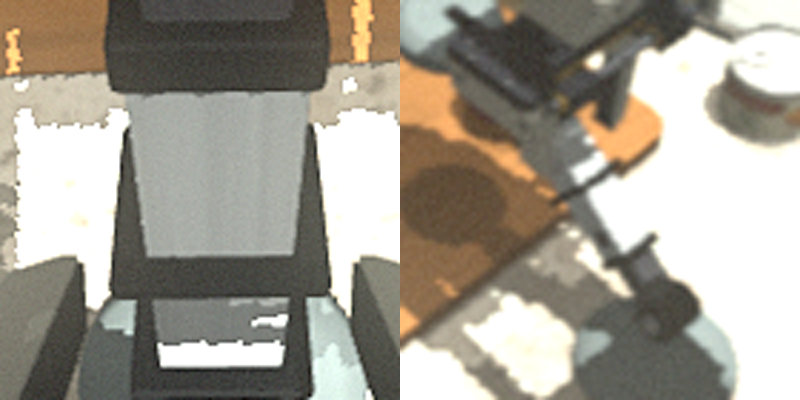

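The tube has not moved. The upper collar is at wrist row ≈252.5, columns 238.5–315.5. Recheck the squeeze place from this closest view.

```bash
python3 - <<'E'
from h import *
np.set_printoptions(precision=4,suppress=True)
W=cam("w4"); g=cv2.cvtColor(W["image"],cv2.COLOR_BGR2GRAY)
print(g[236:260,270:284].mean(1).round(),g[284:300,270:284].mean(1).round()); print(g[247,230:325])
c,s=np.cos(np.radians(35)),np.sin(np.radians(35)); a=np.radians(-14); e=np.array([np.cos(a),np.sin(a),0])
z=.020*s+.021*c
for v in (252.5,253.5):
    p,q=[plane(ray(W,u,v),.133+z) for u in(238.5,315.5)]; print((p+q)/2-e*(.02*c-.021*s),np.linalg.norm(p-q))
rs=[ray(cam("w1"),262.15,168.9),ray(cam("w2"),271,216.3),ray(W,277,252.7)];p,r=tri(rs);print(p-e*(.02*c-.021*s)-[0,0,z],r)
E
```

```text
[106. 106. 111.  82.  46.  38.  41.  40.  39.  38.  38.  38.  38.  39.
  39.  38.  37.  31.  61.  85.  86.  79.  77.  77.] [ 35.  33.  37.  44.  40.  18. 138. 188. 190. 189. 199. 136.  54.  34.
  40.  42.]
[175 219 208 209 205 204 213 183  94  30  45  41  43  43  43  44  50  45
  38  41  42  46  39  42  42  41  42  36  39  42  42  40  40  37  39  39
  40  40  40  40  37  38  42  37  36  42  36  38  36  40  41  37  40  35
  37  39  40  38  38  40  42  44  38  39  43  41  36  44  45  43  42  42
  40  43  45  47  48  49  45  44  45  50  47  49  44  32 153 210 202 205
 201 209 173  80  45]
[ 0.5614 -0.1165  0.1617] 0.04135308004427675
[ 0.5608 -0.1163  0.1617] 0.041392977993023085
[ 0.5588 -0.1156  0.1278] [np.float64(0.00032436800385767265), np.float64(0.0004924041561968444), np.float64(0.00037445283281404104)]
```

The squeeze place is confirmed at about (0.560, -0.116, 0.131). The failed grip was at level -6.5 mm. I'll regrip at about -2.5 mm and 4 mm lower.

{"method": "servo_tool", "body": {
  "plan": "0.0015 0 0.002 0; 0.0015 0 0.004 0; 0.0015 0 0.004 0; 0.0015 0 0.004 0; 0.0015 0 0.004 0; 0.0015 0 0.004 0; 0.0015 0 0.004 0; 0.0015 0 0.004 0; 0.0015 0 0.004 0; 0.0015 0 0.004 0",
  "grip": 1,
  "grip_force": 30
}}

```text
t: 7.45
tool_pos: [0.557, -0.1148, 0.1342]
orientation: [-3.118, 0.384, 0.002]
force: [-3.4, -0.4, -3.8]
opening: 0.0348
gripper_force: 36.0
```

{"method": "servo_tool", "body": {
  "plan": "0.002 0 -0.0014 0; 0.004 0 -0.0028 0; 0.006 0 -0.0042 0; 0.008 0 -0.0056 0; 0.01 0 -0.007 0; 0.01 0 -0.007 0"
}}

```text
t: 7.95
tool_pos: [0.5584, -0.1152, 0.1354]
orientation: [-3.115, 0.384, 0.034]
force: [-29.4, 3.1, -8.5]
opening: 0.0354
gripper_force: 44.7
```

The opening of 35 mm means only one side reached the tube, or a pad is catching a collar. The fixed cameras and the wrist camera also disagreed by about 7 mm in x. I'll unload, and check the hand-eye against the visible fingertips and the fixed scene view.

{"method": "servo_tool", "body": {
  "plan": "-0.005 0 0.003 0; -0.01 0 0.005 0; -0.01 0 0.003 0; -0.01 0 0.003 0; -0.01 0 0.003 0; -0.01 0 0.003 0",
  "grip": -0.2
}}

```text
t: 8.45
tool_pos: [0.5589, -0.1152, 0.1401]
orientation: [3.118, -0.384, 0.004]
force: [1.0, 0.4, 0.6]
opening: 0.0555
gripper_force: 0.0
```

```bash
python3 - <<'E'
from h import *
from plant import eyes,status
np.set_printoptions(precision=4,suppress=True)
s=status.read_state(); print(s["tool_pos"],s["opening"],s["force"])
W=cam("w1"); 
for x in(-.0075,.0075):
  for y in (-.0465,.0465,.064,-.064):
    print(x,y,proj(W,np.array([x,y,.017]),W["hand_eye"]))
S=eyes.read_camera("scene"); np.savez("scene2.npz",**S)
from scipy.spatial.transform import Rotation as R
Rm=R.from_rotvec(s["orientation"]).as_matrix()
T=cam("top")
for x in(-.0075,.0075):
  for y in(-.5,.5):
    p=s["tool_pos"]+Rm@np.array([x,y*(s["opening"]),.017]); print("tip in scene",x,y,proj(S,p))
c=cv2.resize(cv2.convertScaleAbs(S["image"][150:240,295:385],alpha=1.8,beta=15),(600,600),interpolation=cv2.INTER_CUBIC)
cv2.imwrite("pics/c5.png",c)
E
```

```text
[ 0.5589 -0.1152  0.1401] 0.05551937912886566 [0.9837 0.3549 0.5842]
-0.0075 -0.0465 [207.4729 252.1388]
-0.0075 0.0465 [344.0779 252.1329]
-0.0075 0.064 [369.7713 252.123 ]
-0.0075 -0.064 [181.7941 252.1311]
0.0075 -0.0465 [206.0925 231.34  ]
0.0075 0.0465 [345.4374 231.329 ]
0.0075 0.064 [371.6455 231.3221]
0.0075 -0.064 [179.8996 231.3373]
tip in scene -0.0075 -0.5 [335.1158 187.5564]
tip in scene -0.0075 0.5 [349.4282 177.4733]
tip in scene 0.0075 -0.5 [331.0683 184.3978]
tip in scene 0.0075 0.5 [345.3793 174.4273]
```

View pics/c5.png

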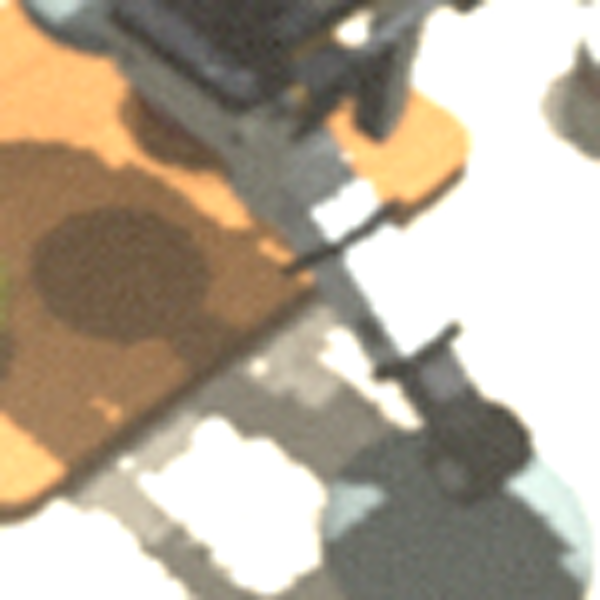

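This view shows the lower collar at crop (340,240), the tube end at (415,350) and the right fingertip ending at about (378,135). That tip is ~5 px higher than a tip 17 mm ahead of the TCP should be, and the wrist picture hints at the same. The pads may have been too high to cover the button, so I'll compare the predicted tip points with the wrist image, numbers and one picture.

```bash
python3 - <<'E'
from h import *
np.set_printoptions(precision=1,suppress=True)
out=[]
for n,op in(("w1",.093),("w4",.0556)):
    W=cam(n); im=cv2.convertScaleAbs(W["image"],alpha=1.8,beta=15)
    x0=120 if n=="w1" else 170
    big=cv2.resize(im[215:305,x0:x0+100],(400,360),interpolation=cv2.INTER_NEAREST)
    for z,col in((.017,(0,0,255)),(0.,(0,255,0)),(-.02,(255,0,0))):
        for x in(-.0075,.0075):
            p=proj(W,np.array([x,-op/2,z]),W["hand_eye"]); print(n,z,x,p)
            cv2.circle(big,tuple(int(v) for v in((p[0]-x0+.5)*4,(p[1]-215+.5)*4)),3,col,-1)
    out.append(big)
cv2.imwrite("pics/c6.png",np.hstack(out))
E
```

```text
w1 0.017 -0.0075 [207.5 252.1]
w1 0.017 0.0075 [206.1 231.3]
w1 0.0 -0.0075 [201.4 263.1]
w1 0.0 0.0075 [199.8 240.7]
w1 -0.02 -0.0075 [192.8 278.9]
w1 -0.02 0.0075 [190.8 254.2]
w4 0.017 -0.0075 [234.9 252.1]
w4 0.017 0.0075 [234.1 231.3]
w4 0.0 -0.0075 [231.3 263.1]
w4 0.0 0.0075 [230.3 240.7]
w4 -0.02 -0.0075 [226.1 278.9]
w4 -0.02 0.0075 [224.9 254.2]
```

View pics/c6.png

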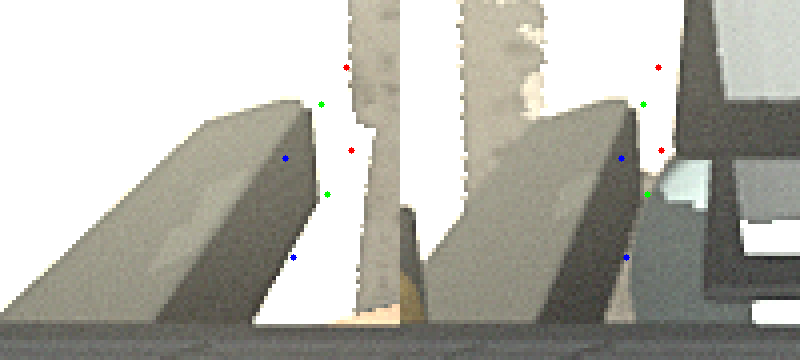

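The overlay settles it: both fingers end at tool z ≈ -4 mm (near the green marks), not at +17 mm (red). The earlier grips therefore sat above the button. I'll lower to TCP z ≈ 0.118, with the tips about 10 mm below the axis, at level -5 mm.

{"method": "servo_tool", "body": {
  "plan": "-0.004 0 0.006 0; -0.004 0 0.014 0; -0.004 0 0.022 0; -0.004 0 0.022 0; -0.004 0 0.022 0; -0.004 0 0.022 0"
}}

```text
t: 9.0
tool_pos: [0.5536, -0.1138, 0.1164]
orientation: [-3.118, 0.384, 0.001]
force: [-0.3, 0.1, -0.2]
opening: 0.0562
gripper_force: 0.0
```

{"method": "servo_tool", "body": {
  "plan": "0 0 0 0; 0 0 0 0; 0 0 0 0; 0 0 0 0; 0 0 0 0; 0 0 0 0; 0 0 0 0; 0 0 0 0",
  "grip": 1,
  "grip_force": 25
}}

```text
t: 9.67
tool_pos: [0.5539, -0.1143, 0.117]
orientation: [3.117, -0.384, 0.001]
force: [0.1, -2.4, 1.1]
opening: 0.0279
gripper_force: 25.0
```

Opening 27.9 mm. Test with a small pull.

{"method": "servo_tool", "body": {
  "plan": "0.002 0 -0.0014 0; 0.004 0 -0.0028 0; 0.006 0 -0.0042 0; 0.008 0 -0.0056 0; 0.01 0 -0.007 0; 0.012 0 -0.0084 0"
}}

```text
t: 10.17
tool_pos: [0.5639, -0.1167, 0.1242]
orientation: [-3.118, 0.384, 0.006]
force: [-6.0, -1.1, -2.2]
opening: 0.028
gripper_force: 25.1
```

It slides with only 6 N. Continue to 60 mm.

{"method": "servo_tool", "body": {
  "plan": "0.004 0 -0.0028 0; 0.008 0 -0.0056 0; 0.012 0 -0.0084 0; 0.016 0 -0.0112 0; 0.02 0 -0.014 0; 0.024 0 -0.0168 0; 0.028 0 -0.0196 0; 0.032 0 -0.0224 0; 0.035 0 -0.0245 0; 0.037 0 -0.0259 0; 0.037 0 -0.0259 0; 0.037 0 -0.0259 0"
}}

```text
t: 11.17
tool_pos: [0.6008, -0.1255, 0.1508]
orientation: [-3.118, 0.384, 0.002]
force: [-4.5, 0.7, 2.7]
opening: 0.0277
gripper_force: 25.1
```

About 59 mm drawn. I'll nudge 3 mm further: if the button has popped, it will resist.

{"method": "servo_tool", "body": {
  "plan": "0.0012 0 -0.0008 0; 0.0025 0 -0.0017 0; 0.0025 0 -0.0017 0; 0.0025 0 -0.0017 0"
}}

```text
t: 11.5
tool_pos: [0.602, -0.1258, 0.1517]
orientation: [-3.117, 0.384, 0.006]
force: [-8.2, 1.6, 1.9]
opening: 0.0278
gripper_force: 25.2
```

{"method": "servo_tool", "body": {
  "plan": "-0.003 0 0.002 0; -0.006 0 0.004 0; -0.008 0 0.0055 0; -0.008 0 0.0055 0"
}}

```text
t: 11.83
tool_pos: [0.5992, -0.1252, 0.1496]
orientation: [3.117, -0.384, 0.014]
force: [8.5, -1.6, 3.5]
opening: 0.028
gripper_force: 25.0
```

Pushing back is resisted too, so the button has locked. I'll go back to neutral, open and back off.

{"method": "servo_tool", "body": {
  "plan": "0.003 0 -0.002 0; 0.0055 0 -0.004 0; 0.0055 0 -0.004 0; 0.0055 0 -0.004 0"
}}

```text
t: 12.17
tool_pos: [0.6011, -0.1256, 0.151]
orientation: [-3.118, 0.384, 0.001]
force: [-1.4, 1.2, 1.7]
opening: 0.0277
gripper_force: 25.1
```

{"method": "servo_tool", "body": {
  "plan": "0 0 0 0; 0 0 0 0; 0 0 0 0; 0 0 0 0; 0 0 0 0; 0 0 0 0; 0 0 0 0; 0 0 0 0",
  "grip": -0.3
}}

```text
t: 12.83
tool_pos: [0.6013, -0.1258, 0.1513]
orientation: [-3.118, 0.384, -0.0]
force: [-0.6, -0.3, 0.5]
opening: 0.06
gripper_force: 0.0
```

{"method": "servo_tool", "body": {
  "plan": "0 0 -0.015 0; 0 0 -0.035 0; 0 0 -0.06 0; 0 0 -0.08 0; -0.02 0 -0.1 0; -0.03 0 -0.1 0; -0.03 0 -0.1 0; -0.03 0 -0.1 0"
}}

```text
t: 13.5
tool_pos: [0.5722, -0.1185, 0.2513]
orientation: [3.118, -0.384, 0.001]
force: [-0.0, -0.2, -0.8]
opening: 0.0605
gripper_force: 0.0
```

```bash
python3 w.py w5; python3 - <<'E'
from h import *
from plant import eyes
W=cam("w5")
np.set_printoptions(precision=4,suppress=True)
c,s=np.cos(np.radians(35)),np.sin(np.radians(35));a=np.radians(-13.7); e=np.array([np.cos(a),np.sin(a),0])
g=cv2.cvtColor(W["image"],cv2.COLOR_BGR2GRAY)
for d in (.057,.060,.063):
    sq=np.array([.5600,-.1162,.133])+d*(c*e+[0,0,s])
    p=sq+e*(.02*c-.021*s)+[0,0,.02*s+.021*c]; uv=proj(W,p); print(d,uv)
u,v=int(uv[0]),int(uv[1]); print(v-14, g[v-14:v+16,u-8:u+8].mean(1).round())
E
```

```text
13.5 [ 0.5722 -0.1185  0.2513] [ 3.1179e+00 -3.8420e-01  1.0000e-03] [-0.292  0.074  1.478  0.     1.588  1.524]
0.057 [276.3701 175.5741]
0.06 [276.3519 172.7211]
0.063 [276.3334 169.8095]
155 [107. 108. 108. 108. 109. 108. 111. 109.  65.  43.  48.  49.  49.  51.
  53.  51.  50.  44.  84. 104. 111. 111. 110. 111. 111. 111. 110. 111.
 112. 111.]
```

The collar edge is at row 173, which gives about 59.5 mm drawn. The tube is locked and the robot is clear of everything, so I'm handing in.

```bash
python3 -c "
from plant import robot
print(robot.close_job())"
```

```text
the job is handed in; nothing more can be done
None
```

I handed the job in with the tube drawn out about 60 mm (about 59.5 mm by the wrist camera) and the tool lifted clear; the hand-in gave no verdict, the button felt locked both ways in the lower hole (not seen in a picture), and two early grips missed the button, the first pulling to about 80 N.

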